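Undo a slicer's left-hand knob and take the blade plate out for washing

ROBOT

A 6-joint arm with a two-finger parallel gripper is mounted at the origin on the work surface. World frame = base frame: x ahead of the robot, y to its left, z up, the work surface at z = 0. Lengths are in m, angles in rad, forces in N, time in s.
With the tool pointing down it reaches from about 0.35 to 0.85 m from the base axis. Payload 8.1 kg.
Tool frame: the origin (TCP) lies at the very end of the fingers, on their centre line; the grasp point (between the pads) lies robot.hold_point_z behind it (robot.hold_point_z is the distance from the TCP to the grasp point, in m); z points along the fingers, y is the direction in which the jaws open and shut (so a half turn about z gives the same grasp; the last joint's range is limited). The gripper opens to 93 mm and grips with 3 to 60 N. Pads are 15 mm wide; open, the fingers measure 128 mm over their backs; the gripper's body (75 mm by 188 mm) begins 65 mm behind the grasp point.
Start: joints at [-0.085, 0.13, 1.488, -0, 1.523, -0.085], TCP at [0.6, 0, 0.219] pointing down, gripper open.
Joint ranges: [-2.96, 2.96], [-0.89, 2.26], [0.02, 2.5], [-1.34, 4.48], [0, 2.73], [-2.66, 2.66]. Speed limits (rad/s): [2.39, 2.39, 2.79, 3.14, 3.14, 3.14].

INTERFACE

Orientations are given as a rotation vector (axis times angle).
In Python, from plant import robot, cams gives the robot as it stands. The module is installed in compiled form; this text tells all that it offers.
- The arm moves only by the tool step_arm, never from a script. Its argument "deltas" is a list of rows, each an object with "offset": the shift along the tool's x, y, z in cm, a list of three; "roll": the turn about the tool's z in rad. In form: [{"offset": [x, y, z], "roll": roll}, ...]. A call has 1 to 12 rows; each row shifts and turns the commanded pose from where the row before left it, along the tool's axes as they then stand; what a row does not reach is not made up. A row lasts 1/8 s, in which the tool goes at most 62.5 mm and 10.7 degrees, less where a joint would pass 70% of its speed; a pose out of reach is approached as far as the arm can. A call with a gripper value outside its range is refused whole. "fingers" is the finger opening in cm, from 0 to 9.3, set as the call begins (left out, the last holds). The fingers move at their own pace and stop on an object; "grip_force" is the grip in N (left out, the last holds). Time passes only in rows, so rows that do not move let the fingers close. It gives the time, the measured TCP pose, the force and the opening at its end, in the units of the state.
- robot.read_state(): the state, without advancing time (a new reading comes with each control period).
- cams.read_camera(name): name is "scene" or "side" or "wrist"; returns a dict with "pixels" (480x640x3 uint8, red, green, blue), "fx", "fy", "cx", "cy" (pixels), "extrinsics" (4x4, takes a point from world to camera coordinates). Camera axes: x right, y down, z forward; pixel columns grow to the right and rows downward; lengths in m; the calibration is good to about 2 mm. A picture is of the moment at which its call begins. There is no depth.
- robot.close_job(): hands the job in, once; it reports no verdict.
Trained networks look in a picture, given as the dict that the camera call returned (one of the last four; its "shot" number tells which), for a name from the list of things; names that differ only in an ending like _2 or _b are one class to them, and where a whole thing is asked for, a point or a joint stands for the part that bears it (a point fixed in the world has none). Each returns a list of dicts, best first, with "score" (0 to 1); they miss things now and then, are a little off and sometimes report something else, mostly with a low value. They report only what shows in the picture. A call takes as long as a camera call. They do not tell look-alikes from the thing itself.
- cams.boxes_of(picture, thing): "xy" ([column, row] in pixels, amid what is visible of it).
- cams.silhouettes(picture, thing): "mask" (480x640 bool, what is visible of it) and "xy" ([column, row] in pixels, amid what is visible of it).
- cams.pinpoint(picture, thing): "xy" ([column, row] in pixels: a listed point, or the origin of a listed thing).
The state is a dict: "t": time; "q": joint angles; "dq": joint speeds; "joint_torque": joint torques, N m; "tool_pos": TCP position; "orientation": TCP orientation; "force": force on the tool from outside, world axes, zero at the start; "wrist_torque": the same for the moment, N m; "opening": finger opening in m.
Only numpy, scipy, OpenCV 4.12 (cv2) and the standard library are available. Lean on these libraries where they do the work, as an engineer would, in place of code of your own. Each camera call takes 0.05 s, during which the arm holds its last target. There are 200 camera calls.

TASK

Take the blade plate out of the vegetable slicer for washing: loosen its round black knob, which has a left-hand thread (turn it clockwise seen from above, never the other way), until its collar stands clear of the plate's two ridges, then slide the plate straight out by its upright tab and lay it flat in the steel tray without dropping it. Be gentle: the bent stud makes the knob run off-centre and its rubber bush is soft, so feel for the knob and do not shove it sideways; do not force the plate in its guides; leave the jar, mug and lunch box alone.

Things in the scene. Friction and masses are not known exactly. Their poses are not given: they have to be found in the camera images.
- slicer: White plastic vegetable slicer fixed on the counter, 240 (x) x 130 (y) mm, flat deck 36 mm above the counter reaching to x = -120 mm. Origin: centre of its underside; z up, its -x end (front) faces roughly to the robot. Its guides are told under guide. Do not press, jam or drag the plate on it with more than 15 N.
- knob_axis (a point): Point on the vertical axis that the knob turns about, level with the plate's top face (40 mm above the counter); fixed to the slicer at x = 20, y = 0 mm in its frame. The stud sits in a soft rubber bush there: a sideways push of 4 N shifts stud and knob 1 mm, and they spring back. Keep the stud within 2 mm (8 N) of this axis, also while gripping and turning.
- knob (a joint): Knob angle, rad; grows CLOCKWISE seen from above, which loosens it (left-hand thread) and lifts knob and collar 10 mm a turn (1.6 mm a rad). 0: collar lies on the plate. Starts between 0.25 and 0.8; below 0.1 is overtightened, forbidden; from 2.5 the collar clears the plate's ridges (2.7 leaves a margin); stop at 3.8. Takes about 0.2 N m to turn and stays where it is left.
- plate: Steel blade plate 130 (x) x 80 (y) x 4 mm, 0.2 kg, on the slicer's deck, axes along the slicer's. Origin: centre of its underside (slicer x = -15). Its +x end has an 18 mm wide slot, open to +x, round the knob's stud, and beside it two ridges 4 mm high (x = 61.5, y = +-23 mm) that catch on the collar until this is raised. Its upright tab: see tab.
- tab (a point): Grip point of the plate's upright black tab, a block 12 mm thick (x), 36 mm wide (y), rising 40 mm above the plate's top face; the point lies on its middle plane, at plate x = -59, y = 0 mm, 33 mm above the plate's underside, 11 mm below the tab's top.
- tray: Open steel tray fixed on the counter, 260 (x) x 200 (y) x 32 mm outside, walls and floor 5 mm thick. Origin: centre of its underside. The plate must lie flat on its floor, in any yaw.
- jar: Bystander: green glass jar, 72 mm in diameter, 90 mm tall; origin at the centre of its underside.
- mug: Bystander: white mug, 80 mm in diameter, 90 mm tall; origin at the centre of its underside.
- lunch_box: Bystander: closed pale green lunch box 124 x 89 x 54 mm; origin at the centre of its underside.
- guide (a point): Middle of the plate's guides, on the deck (slicer x = 15, y = 0). Two rails run 45 mm to either side of it along slicer x; their inner faces leave 1.5 mm of play each side of the plate, and lips above them overhang its edges by 3 to 5 mm: it cannot be lifted there. It must first slide level on the deck 85 mm or more in the slicer's -x direction.
- stud_mark (a point): Same point on the stud itself: coincides with knob_axis unless the stud is pushed sideways. On the stud is the round ribbed black knob, 44 mm in diameter, 36 mm tall, above a 6 mm steel collar of 44 mm; top 82 mm above the counter at joint value 0. The stud is bent: the knob's centre lies 4 mm off the axis, in a direction that differs each time, and circles the axis as it turns.
There are look-alikes about, which are no part of the job. Several things have the shape of the plate; the one meant has the colours described above.

How it is judged:
By the outcome, as a careful person would: the job done as asked, in the order asked, and still so for the second after the job is handed in, with the robot touching nothing.
It also fails if it takes over 72 s, if anything falls off the work surface, if the arm or the gripper's body presses on something with over 40 N, if the wrist force passes 120 N, or if a joint passes its speed limit or range.

## Working session

There is one attempt and no reset: what is moved stays moved. The work goes in short steps, Python scripts to look and compute and a tool call to move; the robot and the scene stay as the last step left them, time stands still between calls to the robot, and variables do not carry over. Pictures are saved under pics/ and viewed, about 8 in all and at most 12, crops included, and the job is handed in when it is done.

Besides the shell and the picture viewer there is one more tool, called after ">>>" as name(argument=value, ...) on one line, values as JSON. step_arm: Moves the arm, as the interface text tells. Its arguments: {"type":"object","properties":{"deltas":{"type":"array"},"fingers":{"type":"number"},"grip_force":{"type":"number"}},"required":["deltas"]}

```bash
mkdir -p pics; cat > h.py <<'E'
import numpy as np, cv2
from scipy.spatial.transform import Rotation as R
from plant import robot, cams
def save(p,n,box=None,s=1):
    im=p["pixels"][...,::-1]
    if box: im=im[box[1]:box[3],box[0]:box[2]]
    cv2.imwrite("pics/"+n+".png",cv2.resize(im,None,fx=s,fy=s,interpolation=cv2.INTER_CUBIC))
def ray(p,xy):
    E=np.array(p["extrinsics"]);Rm,t=E[:3,:3],E[:3,3]
    d=Rm.T@np.array([(xy[0]-p["cx"])/p["fx"],(xy[1]-p["cy"])/p["fy"],1.]);return -Rm.T@t,d/np.linalg.norm(d)
def onz(p,xy,z):
    c,d=ray(p,xy);return c+d*(z-c[2])/d[2]
def proj(p,X):
    E=np.array(p["extrinsics"]);c=E[:3,:3]@np.array(X)+E[:3,3]
    return np.array([p["fx"]*c[0]/c[2]+p["cx"],p["fy"]*c[1]/c[2]+p["cy"]])
def tri(obs):
    A=np.zeros((3,3));b=np.zeros(3)
    for p,xy in obs:
        c,d=ray(p,xy);P=np.eye(3)-np.outer(d,d);A+=P;b+=P@c
    return np.linalg.solve(A,b)
def st():
    s=robot.read_state();T=R.from_rotvec(s["orientation"])
    print("t",round(s["t"],2),"pos",np.round(s["tool_pos"],4),"x",np.round(T.as_matrix()[:,0],3),"y",np.round(T.as_matrix()[:,1],3),"F",np.round(s["force"],1),"M",np.round(s["wrist_torque"],2),"op",round(s["opening"],4),"q",np.round(s["q"],2));return s,T
E
python3 - <<'E'
from h import *
st();print(robot.hold_point_z)
P={}
ims=[]
for n in ["scene","side"]:
    p=cams.read_camera(n);ims.append(p)
    save(p,n)
    for th,z in [("slicer",0),("knob_axis",.04),("stud_mark",.04),("guide",.036),("tab",.069),("plate",.036),("tray",0),("jar",0),("mug",0),("lunch_box",0)]:
        for r in cams.pinpoint(p,th)[:3]: print(n,th,round(r["score"],2),np.round(r["xy"]),np.round(onz(p,r["xy"],z),3))
E
```

```text
t 0.0 pos [5.994e-01 1.000e-04 2.176e-01] x [0. 1. 0.] y [ 1.    -0.    -0.002] F [-0.1 -0.4 -0.1] M [ 0.01  0.   -0.05] op 0.0925 q [-0.09  0.13  1.49 -0.    1.52 -0.09]
0.0188
scene slicer 0.9 [228. 262.] [ 0.567 -0.207  0.   ]
scene slicer 0.52 [229. 262.] [ 0.568 -0.204  0.   ]
scene slicer 0.4 [319. 311.] [0.738 0.004 0.   ]
scene knob_axis 0.93 [228. 258.] [ 0.581 -0.204  0.04 ]
scene stud_mark 0.82 [230. 259.] [ 0.584 -0.198  0.04 ]
scene guide 0.82 [229. 257.] [ 0.578 -0.2    0.036]
scene tab 0.6 [161. 309.] [ 0.718 -0.363  0.069]
scene tab 0.55 [290. 221.] [ 0.512 -0.037  0.069]
scene plate 0.94 [144. 328.] [ 0.744 -0.409  0.036]
scene plate 0.81 [296. 212.] [ 0.46  -0.016  0.036]
scene plate 0.76 [225. 246.] [ 0.541 -0.209  0.036]
scene jar 0.59 [321. 309.] [0.734 0.01  0.   ]
scene mug 0.81 [467. 216.] [0.512 0.442 0.   ]
scene lunch_box 0.76 [125. 253.] [ 0.505 -0.468  0.   ]
scene lunch_box 0.19 [226. 259.] [ 0.558 -0.21  -0.   ]
side slicer 0.71 [316. 215.] [0.644 0.197 0.   ]
side slicer 0.6 [364. 313.] [ 0.562 -0.204  0.   ]
side knob_axis 0.75 [371. 298.] [ 0.582 -0.201  0.04 ]
side stud_mark 0.76 [370. 294.] [ 0.586 -0.19   0.04 ]
side guide 0.69 [371. 299.] [ 0.583 -0.201  0.036]
side tab 0.92 [346. 309.] [ 0.497 -0.228  0.069]
side tab 0.75 [301. 272.] [ 0.462 -0.069  0.069]
side tab 0.51 [248. 185.] [0.494 0.34  0.069]
side plate 0.75 [478. 354.] [ 0.694 -0.451  0.036]
side plate 0.73 [361. 302.] [ 0.555 -0.199  0.036]
side plate 0.71 [281. 279.] [ 0.424 -0.037  0.036]
side tray 0.57 [316. 216.] [0.641 0.193 0.   ]
side jar 0.6 [376. 242.] [0.729 0.005 0.   ]
side mug 0.86 [247. 186.] [0.524 0.433 0.   ]
side lunch_box 0.71 [411. 405.] [ 0.513 -0.468  0.   ]
side lunch_box 0.39 [371. 298.] [ 0.604 -0.171  0.   ]
```

View pics/scene.png

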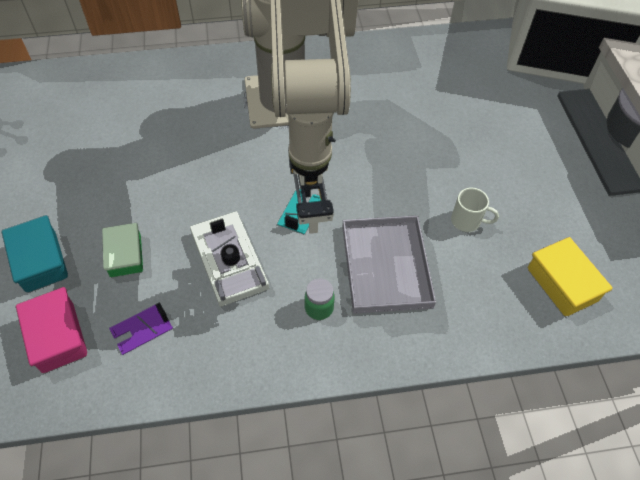

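View pics/side.png

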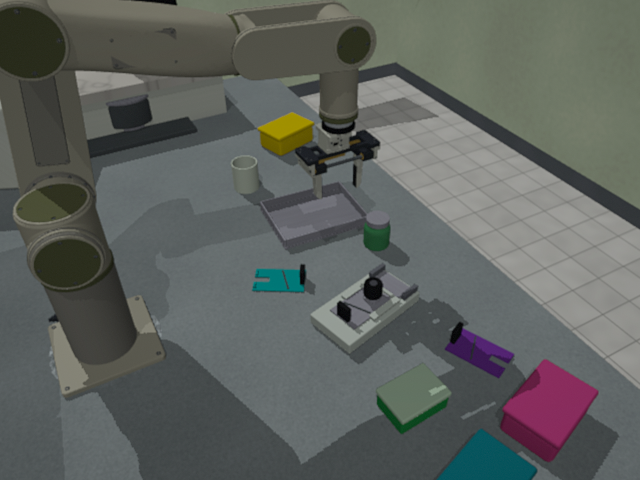

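Plate-shaped things: the steel one in the white slicer (scene 222,246), a teal one (298,215) and a purple one (142,328). Only the steel one with the black tab, mounted in the slicer, fits. I'll move above it and confirm with the wrist camera.

>>> step_arm(deltas=[{"offset": [-5, -1, 0], "roll": 0}, {"offset": [-5, -1, 0], "roll": 0}, {"offset": [-5, -1, 0], "roll": 0}, {"offset": [-5, 0, 0], "roll": 0}, {"offset": [0, 0, 0], "roll": -0.18}, {"offset": [0, 0, 0], "roll": -0.18}, {"offset": [0, 0, 0], "roll": -0.18}, {"offset": [0, 0, 0], "roll": -0.18}, {"offset": [0, 0, 0], "roll": -0.18}, {"offset": [0, 0, 0], "roll": -0.18}, {"offset": [0, 0, 0], "roll": 0}])

```text
t: 2.48
tool_pos: [0.57, -0.2, 0.2186]
orientation: [0.765, 3.047, 0.0]
force: [-0.9, -0.1, 1.2]
opening: 0.0929
```

```bash
python3 - <<'E'
from h import *
st()
p=cams.read_camera("wrist");save(p,"w1")
print(np.round(np.linalg.inv(p["extrinsics"]),3))
q=cams.read_camera("scene");s=cams.read_camera("side")
for th,z in [("slicer",0),("knob_axis",.04),("stud_mark",.04),("knob",.083),("guide",.036),("tab",.069),("plate",.036),("tray",0)]:
  for n,pp in [("w",p),("sc",q),("si",s)]:
    for r in cams.pinpoint(pp,th)[:2]: print(n,th,round(r["score"],2),np.round(r["xy"]),np.round(onz(pp,r["xy"],z),4))
E
```

```text
t 2.48 pos [ 0.57   -0.2     0.2186] x [-0.881  0.472 -0.   ] y [0.472 0.881 0.   ] F [-0.9 -0.1  1.2] M [ 0.06 -0.12 -0.01] op 0.0929 q [-0.42  0.14  1.48  0.    1.52 -1.5 ]
[[ 0.472  0.85   0.235  0.505]
 [ 0.881 -0.455 -0.126 -0.165]
 [ 0.     0.266 -0.964  0.384]
 [ 0.     0.     0.     1.   ]]
w slicer 0.94 [310. 205.] [ 0.5633 -0.207   0.    ]
si slicer 0.9 [365. 311.] [ 0.5666 -0.1996  0.    ]
w knob_axis 0.83 [327. 226.] [ 0.5826 -0.1982  0.04  ]
w knob_axis 0.68 [254. 155.] [ 0.4921 -0.2251  0.04  ]
sc knob_axis 0.93 [229. 261.] [ 0.5903 -0.2018  0.04  ]
si knob_axis 0.73 [368. 298.] [ 0.5761 -0.1975  0.04  ]
w stud_mark 0.56 [328. 230.] [ 0.5861 -0.1991  0.04  ]
sc stud_mark 0.91 [232. 257.] [ 0.5793 -0.1936  0.04  ]
si stud_mark 0.82 [372. 295.] [ 0.5887 -0.1953  0.04  ]Traceback (most recent call last):
  File "<stdin>", line 8, in <module>
ValueError: it knows: guide, jar, knob_axis, lunch_box, mug, plate, slicer, stud_mark, tab, tray
```

View pics/w1.png

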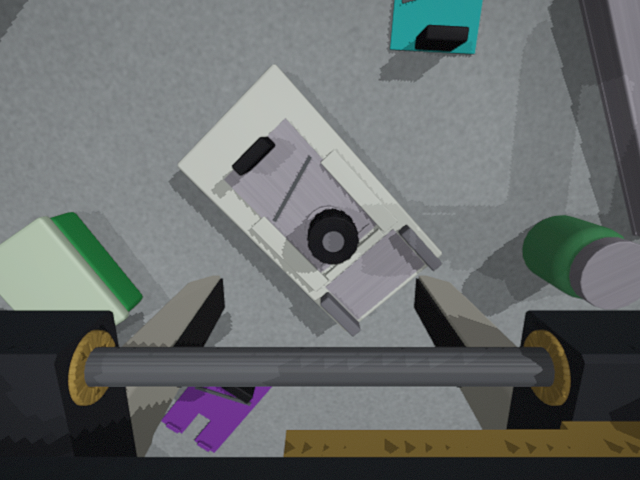

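```bash
cat >> h.py <<'E'
from scipy.optimize import minimize
def knobmask(p,c,rad=60):
    g=p["pixels"].max(2)<70
    m=np.zeros((480,640),np.uint8);cv2.circle(m,tuple(int(v) for v in c),rad,1,-1)
    m=(g&(m>0)).astype(np.uint8)
    n,l,s,ce=cv2.connectedComponentsWithStats(m);i=1+np.argmax(s[1:,4]);cs,_=cv2.findContours((l==i).astype(np.uint8),0,1)
    return cv2.drawContours(np.zeros_like(m),cs,-1,1,-1)
def knobfit(p,c,th=.5,rad=60):
    """knob centre at its top and bottom heights by matching the filled outline"""
    m=knobmask(p,c,rad);a=np.linspace(0,6.283,60)
    def rend(v):
        pts=[proj(p,[v[0]+.022*np.cos(t),v[1]+.022*np.sin(t),z+.0016*th]) for z in (.046,.082) for t in a]
        r=np.zeros((480,640),np.uint8);cv2.fillConvexPoly(r,np.round(cv2.convexHull(np.array(pts,np.float32))*16).astype(np.int32),1,shift=4);return r
    v0=onz(p,c,.07)[:2]
    f=lambda v:np.sum(rend(v)!=m)
    r=minimize(f,v0,method="Nelder-Mead",options=dict(initial_simplex=[v0,v0+[.004,0],v0+[0,.004]],xatol=1e-5))
    return r.x,r.fun,m.sum()
E
python3 - <<'E'
from h import *
p=cams.read_camera("wrist")
print("knob",knobfit(p,(333,238)))
ys,xs=np.nonzero(knobmask(p,(333,238)));print(xs.min(),xs.max(),ys.min(),ys.max())
print("cap .0825",onz(p,(333,241),.0828))
for c in [(275,66),(180,166),(440,252),(340,335)]: print(c,np.round(onz(p,c,.036),4))
m=((p["pixels"].min(2)>150)).astype(np.uint8)[:, :]
save(p,"w1k",(160,50,460,350),2.6)
for th,z in [("guide",.036),("tab",.069),("plate",.036),("tray",0)]:
    for r in cams.pinpoint(p,th)[:2]: print(th,round(r["score"],2),np.round(r["xy"]),np.round(onz(p,r["xy"],z),4))
p=cams.read_camera("scene")
for r in cams.pinpoint(p,"tray")[:2]: print(r["xy"],onz(p,r["xy"],0))
for r in cams.silhouettes(p,"tray")[:1]:
    c=cv2.findContours(r["mask"].astype(np.uint8),0,1)[0];c=max(c,key=cv2.contourArea);b=cv2.minAreaRect(c);q=cv2.boxPoints(b)
    for k in cv2.approxPolyDP(c,8,True)[:,0]: print(k,np.round(onz(p,k,.032),3))
E
```

```text
knob (array([ 0.58713299, -0.19571617]), np.float64(207.0), np.uint64(2230))
307 358 209 264
cap .0825 [ 0.58706514 -0.19539603  0.0828    ]
(275, 66) [ 0.4357 -0.1713  0.036 ]
(180, 166) [ 0.4682 -0.2921  0.036 ]
(440, 252) [ 0.66   -0.1117  0.036 ]
(340, 335) [ 0.6951 -0.2415  0.036 ]
guide 0.77 [324. 223.] [ 0.5795 -0.199   0.036 ]
tab 0.87 [447.  34.] [ 0.4849 -0.0423  0.069 ]
tab 0.67 [241. 388.] [ 0.6833 -0.3488  0.069 ]
plate 0.93 [306. 202.] [ 0.5527 -0.2048  0.036 ]
plate 0.93 [219. 399.] [ 0.7023 -0.3975  0.036 ]
[387.7, 264.3] [0.63174686 0.19827789 0.        ]
[416 215] [0.511 0.297 0.032]
[345 221] [0.505 0.108 0.032]
[354 311] [0.767 0.084 0.032]
[433 307] [0.783 0.273 0.032]
```

View pics/w1k.png

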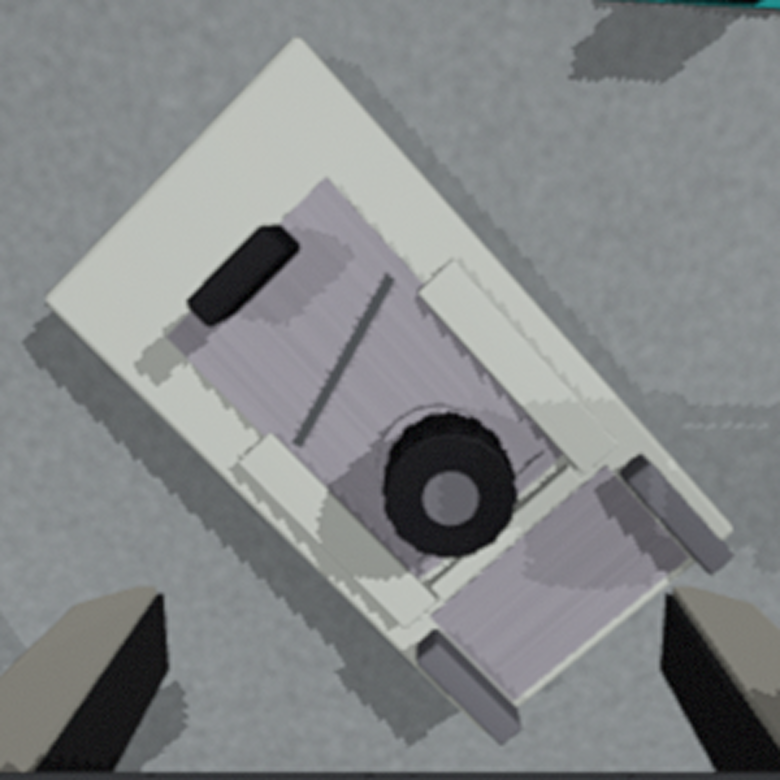

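The crop confirms it: steel plate with the black tab (tab at about 243,273 in the crop) under the black ribbed knob (450,490), mounted in the white slicer at yaw ≈ 0.26. I'll approach the knob.

>>> step_arm(deltas=[{"offset": [-0.65, 0.6, 3], "roll": 0}, {"offset": [-0.65, 0.6, 4], "roll": 0}, {"offset": [0, 0, 4], "roll": 0}, {"offset": [0, 0, 0], "roll": 0}, {"offset": [0, 0, 0], "roll": 0}], fingers=6.4)

```text
t: 4.1
tool_pos: [0.5878, -0.1959, 0.1104]
orientation: [0.763, 3.046, -0.0]
force: [-0.6, -0.3, 1.2]
opening: 0.0635
```

```bash
python3 - <<'E'
from h import *
s,T=st()
p=cams.read_camera("wrist")
c=proj(p,[.587,-.1955,.07]);print(c)
save(p,"w2")
k,f,n=knobfit(p,c,rad=110);print(k,f,n)
d=np.array([*k,0])-s["tool_pos"];print("tool delta cm",T.inv().apply(d)*100)
E
```

```text
t 4.1 pos [ 0.5878 -0.1959  0.1104] x [-0.882  0.471 -0.002] y [0.471 0.882 0.   ] F [-0.6 -0.3  1.2] M [ 0.07 -0.09  0.05] op 0.0635 q [-0.4   0.25  1.55  0.    1.34 -1.48]
[318.65696518 263.1180483 ]
[ 0.58590004 -0.19519838] 390.0 5196
tool delta cm [ 0.22084425 -0.03444399 11.03493181]
```

View pics/w2.png

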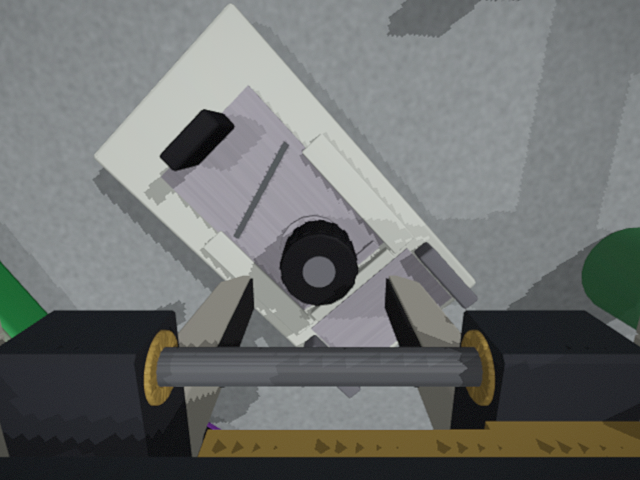

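The knob (319,263) sits midway between the fingertips (252 and 387). I'll go down and close gently.

>>> step_arm(deltas=[{"offset": [0.15, -0.03, 2], "roll": 0}, {"offset": [0, 0, 2], "roll": 0}, {"offset": [0, 0, 1.2], "roll": 0}, {"offset": [0, 0, 0.4], "roll": 0}, {"offset": [0, 0, 0], "roll": 0}, {"offset": [0, 0, 0], "roll": 0}])

```text
t: 4.9
tool_pos: [0.5862, -0.1953, 0.0534]
orientation: [0.763, 3.046, -0.0]
force: [0.6, 0.3, -0.2]
opening: 0.0639
```

>>> step_arm(deltas=[{"offset": [0, 0, 0], "roll": 0}, {"offset": [0, 0, 0], "roll": 0}, {"offset": [0, 0, 0], "roll": 0}, {"offset": [0, 0, 0], "roll": 0}, {"offset": [0, 0, 0], "roll": 0}, {"offset": [0, 0, 0], "roll": 0}], fingers=4.0, grip_force=4)

```text
t: 5.65
tool_pos: [0.5859, -0.1952, 0.0529]
orientation: [0.763, 3.047, -0.0]
force: [-0.1, 2.1, 2.3]
opening: 0.044
```

```bash
python3 - <<'E'
from h import *
s,T=st();print("Ftool",T.inv().apply(s["force"]))
E
```

```text
t 5.65 pos [ 0.5859 -0.1952  0.0529] x [-0.882  0.471 -0.001] y [0.471 0.882 0.   ] F [-0.1  2.1  2.3] M [ 0.07 -0.07  0.06] op 0.044 q [-0.4   0.31  1.59  0.    1.24 -1.48]
Ftool [ 1.09015306  1.74692372 -2.31374562]
```

>>> step_arm(deltas=[{"offset": [0, 0.04, 0], "roll": 0}, {"offset": [0, 0, 0], "roll": 0}, {"offset": [0, 0, 0], "roll": 0}, {"offset": [0, 0, 0], "roll": 0}], grip_force=25)

```text
t: 6.15
tool_pos: [0.586, -0.1949, 0.0528]
orientation: [0.763, 3.047, -0.0]
force: [-0.0, -0.9, 3.7]
opening: 0.0438
```

```bash
cat > f.py <<'E'
from h import *
F=[]
s,T=st()
for i in range(4):
    cams.read_camera("wrist");F.append(T.inv().apply(robot.read_state()["force"]))
print("Ftool",np.round(np.mean(F,0),2),"sd",np.round(np.std(F,0),2))
E
python3 f.py
```

```text
t 6.15 pos [ 0.586  -0.1949  0.0528] x [-0.882  0.471 -0.   ] y [ 0.471  0.882 -0.   ] F [-0.  -0.9  3.7] M [-0.12  0.02 -0.06] op 0.0438 q [-0.4   0.31  1.59 -0.    1.24 -1.48]
Ftool [-0.2  -0.54 -4.15] sd [1.06 0.4  0.5 ]
```

>>> step_arm(deltas=[{"offset": [0, 0, -0.015], "roll": 0.1}, {"offset": [0, 0, -0.015], "roll": 0.1}, {"offset": [0, 0, 0], "roll": 0}, {"offset": [0, 0, 0], "roll": 0}])

```text
t: 6.85
tool_pos: [0.5861, -0.1949, 0.0531]
orientation: [1.06, 2.957, -0.0]
force: [0.3, -1.7, 4.4]
opening: 0.0436
```

```bash
python3 f.py
```

```text
t 6.85 pos [ 0.5861 -0.1949  0.0531] x [-0.772  0.636 -0.001] y [0.636 0.772 0.   ] F [ 0.3 -1.7  4.4] M [-0.39 -0.24  0.05] op 0.0436 q [-0.4   0.31  1.59 -0.    1.24 -1.29]
Ftool [-2.01 -0.86 -4.06] sd [0.46 0.27 0.46]
```

>>> step_arm(deltas=[{"offset": [-0.07, -0.02, -0.02], "roll": 0}, {"offset": [-0.063, -0.034, -0.029], "roll": 0.18}, {"offset": [-0.063, -0.034, -0.029], "roll": 0.18}, {"offset": [0, 0, 0], "roll": 0}, {"offset": [0, 0, 0], "roll": 0}])

```text
t: 7.68
tool_pos: [0.5867, -0.1965, 0.0537]
orientation: [-1.57, -2.721, -0.0]
force: [1.0, 0.2, 4.3]
opening: 0.0437
```

```bash
python3 f.py
```

```text
t 7.67 pos [ 0.5867 -0.1965  0.0537] x [-0.5    0.866  0.   ] y [0.866 0.5   0.   ] F [1.  0.2 4.3] M [-0.07 -0.31 -0.02] op 0.0437 q [-0.41  0.31  1.59  0.    1.24 -0.93]
Ftool [-1.07  0.81 -4.43] sd [0.41 0.15 0.88]
```

>>> step_arm(deltas=[{"offset": [-0.08, -0.02, -0.035], "roll": 0.18}, {"offset": [-0.063, -0.034, -0.029], "roll": 0.18}, {"offset": [-0.063, -0.034, -0.029], "roll": 0.18}, {"offset": [-0.063, -0.034, -0.029], "roll": 0.18}, {"offset": [0, 0, 0], "roll": 0}, {"offset": [0, 0, 0], "roll": 0}])

```text
t: 8.62
tool_pos: [0.5864, -0.1993, 0.0549]
orientation: [2.428, 1.994, 0.001]
force: [3.1, 0.7, 2.7]
opening: 0.0435
```

```bash
python3 f.py
```

```text
t 8.62 pos [ 0.5864 -0.1993  0.0549] x [0.194 0.981 0.   ] y [ 0.981 -0.194  0.   ] F [3.1 0.7 2.7] M [ 0.02 -0.5  -0.02] op 0.0435 q [-0.41  0.31  1.59  0.    1.24 -0.22]
Ftool [ 1.    2.94 -2.88] sd [0.34 0.6  0.24]
```

>>> step_arm(deltas=[{"offset": [0.02, 0.06, -0.01], "roll": 0}, {"offset": [-0.068, -0.017, -0.029], "roll": 0.18}, {"offset": [-0.068, -0.017, -0.029], "roll": 0.18}, {"offset": [-0.068, -0.017, -0.029], "roll": 0.18}, {"offset": [0, 0, 0], "roll": 0}, {"offset": [0, 0, 0], "roll": 0}])

```text
t: 9.57
tool_pos: [0.5855, -0.201, 0.0558]
orientation: [-2.871, -1.274, 0.0]
force: [2.4, -0.2, 3.3]
opening: 0.0435
```

```bash
python3 f.py
```

```text
t 9.57 pos [ 0.5855 -0.201   0.0558] x [ 0.671  0.741 -0.   ] y [ 0.741 -0.671 -0.   ] F [ 2.4 -0.2  3.3] M [ 0.14 -0.31 -0.09] op 0.0435 q [-0.41  0.31  1.59  0.    1.24  0.32]
Ftool [ 1.61  1.21 -2.77] sd [0.65 0.4  0.41]
```

>>> step_arm(deltas=[{"offset": [0.03, 0.03, -0.01], "roll": 0}, {"offset": [-0.064, -0.014, -0.029], "roll": 0.18}, {"offset": [-0.064, -0.014, -0.029], "roll": 0.18}, {"offset": [0, 0, 0], "roll": 0}, {"offset": [0, 0, 0], "roll": 0}])

```text
t: 10.4
tool_pos: [0.5847, -0.2017, 0.0564]
orientation: [-3.053, -0.739, 0.001]
force: [2.9, 0.3, 1.8]
opening: 0.0437
```

```bash
python3 f.py
```

```text
t 10.4 pos [ 0.5847 -0.2017  0.0564] x [ 0.889  0.457 -0.   ] y [ 0.457 -0.889 -0.   ] F [2.9 0.3 1.8] M [ 0.16 -0.12 -0.1 ] op 0.0437 q [-0.41  0.31  1.59 -0.    1.24  0.68]
Ftool [ 0.76 -0.33 -1.48] sd [0.23 0.48 0.35]
```

>>> step_arm(deltas=[{"offset": [-0.055, -0.014, -0.029], "roll": 0.18}, {"offset": [-0.064, -0.014, -0.029], "roll": 0.18}, {"offset": [-0.064, -0.014, -0.029], "roll": 0.15}, {"offset": [0, 0, 0], "roll": 0}, {"offset": [0, 0, 0], "roll": 0}])

```text
t: 11.22
tool_pos: [0.5829, -0.2018, 0.0573]
orientation: [-3.141, 0.056, 0.001]
force: [1.1, -0.2, 0.1]
opening: 0.0434
```

```bash
python3 f.py
```

```text
t 11.22 pos [ 0.5829 -0.2018  0.0573] x [ 0.999 -0.036 -0.   ] y [-0.036 -0.999 -0.   ] F [ 1.1 -0.2  0.1] M [ 0.21 -0.08 -0.02] op 0.0434 q [-0.42  0.3   1.59  0.    1.25  1.19]
Ftool [ 1.1  -0.5  -0.15] sd [0.38 0.3  0.54]
```

Turned 2.69 rad in all, with low side forces. I'll release, rise and turn to line up with the tab.

>>> step_arm(deltas=[{"offset": [0, 0, 0], "roll": 0}, {"offset": [0, 0, 0], "roll": 0}, {"offset": [0, 0, 0], "roll": 0}, {"offset": [0, 0, -2], "roll": 0}, {"offset": [0, 0, -4], "roll": 0}, {"offset": [0, 0, -5], "roll": -0.18}, {"offset": [0, 0, 0], "roll": -0.18}, {"offset": [0, 0, 0], "roll": -0.18}, {"offset": [0, 0, 0], "roll": -0.18}, {"offset": [0, 0, 0], "roll": -0.18}, {"offset": [0, 0, 0], "roll": -0.18}], fingers=6.4)

```text
t: 12.8
tool_pos: [0.5834, -0.202, 0.1693]
orientation: [2.72, 1.57, 0.002]
force: [-0.2, 0.0, -0.2]
opening: 0.064
```

>>> step_arm(deltas=[{"offset": [0, 0, 0], "roll": -0.18}, {"offset": [0, 0, 0], "roll": -0.18}, {"offset": [0, 0, 0], "roll": -0.18}, {"offset": [0, 0, 0], "roll": -0.18}, {"offset": [0, 0, 0], "roll": -0.07}, {"offset": [0.15, -4.6, 0], "roll": 0}, {"offset": [0.2, -4.6, 0], "roll": 0}, {"offset": [0, 0, 0], "roll": 0}, {"offset": [0, 0, 0], "roll": 0}], fingers=4)

```text
t: 13.92
tool_pos: [0.4941, -0.2225, 0.1692]
orientation: [1.914, 2.488, 0.001]
force: [0.2, 1.0, 0.3]
opening: 0.0399
```

```bash
python3 - <<'E'
from h import *
s,T=st()
p=cams.read_camera("wrist");q=cams.read_camera("side")
save(p,"w3");
im=cv2.resize(q["pixels"][250:360,300:430],None,fx=4.6,fy=4.6,interpolation=cv2.INTER_CUBIC)
cv2.imwrite("pics/s3.png",im[...,::-1])
for n,pp in [("w",p),("si",q)]:
  for r in cams.pinpoint(pp,"tab")[:3]: print(n,round(r["score"],2),np.round(r["xy"]),np.round(onz(pp,r["xy"],.069),4))
for c in [(.5835,-.198,.04)]: print(proj(p,c))
E
```

```text
t 13.93 pos [ 0.4941 -0.2225  0.1692] x [-0.257  0.967 -0.002] y [0.967 0.257 0.002] F [0.2 1.  0.3] M [-0.01 -0.03  0.03] op 0.0399 q [-0.52 -0.    1.72  0.    1.42 -0.78]
w 0.65 [318. 237.] [ 0.4935 -0.2222  0.069 ]
si 0.96 [348. 310.] [ 0.4984 -0.2325  0.069 ]
si 0.67 [459. 330.] [ 0.6799 -0.3973  0.069 ]
[430.87723872 227.21570589]
```

View pics/w3.png

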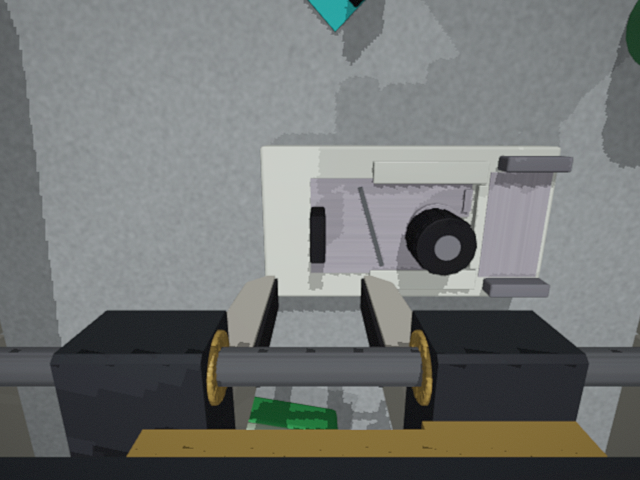

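View pics/s3.png

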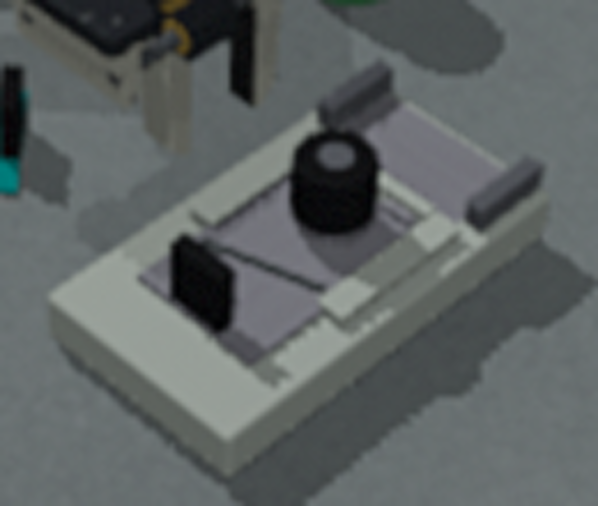

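The wrist picture shows the tab (318,235) midway between the fingers (277 and 363) and the slicer's edges parallel to the jaw direction. The knob stands raised with its centre swung round. I'll descend on the tab.

>>> step_arm(deltas=[{"offset": [0, -0.05, 4], "roll": 0}, {"offset": [0, 0, 4], "roll": 0}, {"offset": [0, 0, 2.5], "roll": 0}, {"offset": [0, 0, 1.4], "roll": 0}, {"offset": [0, 0, 0], "roll": 0}])

```text
t: 14.75
tool_pos: [0.4925, -0.2218, 0.0477]
orientation: [-1.913, -2.49, 0.0]
force: [-0.0, -0.2, 0.2]
opening: 0.0401
```

>>> step_arm(deltas=[{"offset": [0, 0, 0], "roll": 0}, {"offset": [0, 0, 0], "roll": 0}, {"offset": [0, 0, 0], "roll": 0}, {"offset": [0, 0, 0], "roll": 0}, {"offset": [0, 0, 0], "roll": 0}, {"offset": [0, 0, 0], "roll": 0}], fingers=0.6, grip_force=5)

```text
t: 15.5
tool_pos: [0.4932, -0.2225, 0.0492]
orientation: [1.914, 2.49, 0.0]
force: [-1.2, 1.3, 6.1]
opening: 0.0124
```

```bash
python3 f.py
```

```text
t 15.5 pos [ 0.4932 -0.2225  0.0492] x [-0.257  0.966 -0.001] y [0.966 0.257 0.001] F [-1.2  1.3  6.1] M [ 0.07  0.2  -0.02] op 0.0124 q [-0.52  0.12  1.82 -0.    1.2  -0.78]
Ftool [ 0.37 -0.91 -6.1 ] sd [0.33 0.37 0.41]
```

>>> step_arm(deltas=[{"offset": [0, 0, -0.05], "roll": 0}, {"offset": [0, 0, 0], "roll": 0}, {"offset": [0, 0, 0], "roll": 0}], grip_force=45)

```text
t: 16.08
tool_pos: [0.4931, -0.2225, 0.0492]
orientation: [1.914, 2.49, 0.0]
force: [1.1, -1.2, 2.9]
opening: 0.0117
```

```bash
python3 f.py
```

```text
t 16.07 pos [ 0.4931 -0.2225  0.0492] x [-0.257  0.966 -0.001] y [0.966 0.257 0.001] F [ 1.1 -1.2  2.9] M [-0.18 -0.24 -0.01] op 0.0117 q [-0.52  0.12  1.82 -0.    1.2  -0.78]
Ftool [-1.41  1.4  -3.64] sd [0.88 0.48 0.28]
```

>>> step_arm(deltas=[{"offset": [0, -0.3, -0.02], "roll": 0}, {"offset": [0, -0.4, 0], "roll": 0}, {"offset": [0, -0.5, 0], "roll": 0}, {"offset": [0, 0, 0], "roll": 0}])

```text
t: 16.77
tool_pos: [0.4805, -0.2254, 0.0492]
orientation: [-1.915, -2.49, 0.0]
force: [0.0, 1.1, 6.6]
opening: 0.012
```

```bash
python3 f.py
```

```text
t 16.77 pos [ 0.4805 -0.2254  0.0492] x [-0.257  0.966  0.   ] y [ 0.966  0.257 -0.001] F [0.  1.1 6.6] M [-0.02 -0.13  0.04] op 0.012 q [-0.54  0.1   1.85 -0.    1.2  -0.79]
Ftool [ 1.14 -0.56 -5.98] sd [0.43 0.5  0.26]
```

>>> step_arm(deltas=[{"offset": [0, -0.5, -0.04], "roll": 0}, {"offset": [0, -0.6, 0], "roll": 0}, {"offset": [0, -0.6, 0], "roll": 0}, {"offset": [0, -0.6, 0], "roll": 0}, {"offset": [0, -0.4, 0], "roll": 0}, {"offset": [0, 0, 0], "roll": 0}])

```text
t: 17.73
tool_pos: [0.4542, -0.2322, 0.0493]
orientation: [-1.914, -2.489, 0.001]
force: [-2.1, 0.3, 1.1]
opening: 0.0118
```

```bash
python3 f.py
```

```text
t 17.73 pos [ 0.4542 -0.2322  0.0493] x [-0.257  0.966  0.001] y [ 0.966  0.257 -0.001] F [-2.1  0.3  1.1] M [-0.04  0.12  0.01] op 0.0118 q [-0.57  0.04  1.9  -0.    1.2  -0.83]
Ftool [ 0.3  -0.96 -0.12] sd [0.58 0.43 0.45]
```

>>> step_arm(deltas=[{"offset": [0, -0.6, 0], "roll": 0}, {"offset": [0, -0.8, 0], "roll": 0}, {"offset": [0, -0.8, 0], "roll": 0}, {"offset": [0, -0.8, 0], "roll": 0}, {"offset": [0, -0.6, 0], "roll": 0}, {"offset": [0, 0, 0], "roll": 0}])

```text
t: 18.68
tool_pos: [0.4198, -0.2417, 0.0495]
orientation: [-1.915, -2.49, 0.0]
force: [-0.0, -0.4, -1.9]
opening: 0.0117
```

```bash
python3 f.py
```

```text
t 18.68 pos [ 0.4198 -0.2417  0.0495] x [-0.256  0.967  0.   ] y [ 0.967  0.256 -0.   ] F [-0.  -0.4 -1.9] M [-0.01  0.05 -0.  ] op 0.0117 q [-0.63 -0.03  1.97 -0.    1.2  -0.89]
Ftool [0.03 0.04 1.86] sd [0.46 0.51 0.32]
```

>>> step_arm(deltas=[{"offset": [0, -0.6, 0], "roll": 0}, {"offset": [0, -0.8, 0], "roll": 0}, {"offset": [0, -0.8, 0], "roll": 0}, {"offset": [0, -0.6, 0], "roll": 0}, {"offset": [0, 0, 0], "roll": 0}])

```text
t: 19.5
tool_pos: [0.3927, -0.2489, 0.0496]
orientation: [1.916, 2.49, -0.0]
force: [0.7, 0.7, -1.7]
opening: 0.0117
```

```bash
python3 f.py; python3 - <<'E'
from h import *
q=cams.read_camera("side")
im=cv2.resize(q["pixels"][230:370,270:430],None,fx=4.,fy=4.,interpolation=cv2.INTER_CUBIC)
cv2.imwrite("pics/s4.png",im[...,::-1])
E
```

```text
t 19.5 pos [ 0.3927 -0.2489  0.0496] x [-0.256  0.967 -0.   ] y [ 0.967  0.256 -0.   ] F [ 0.7  0.7 -1.7] M [-0.08  0.07  0.  ] op 0.0117 q [-0.68 -0.08  2.03 -0.    1.2  -0.93]
Ftool [ 0.22 -0.09  1.59] sd [0.52 0.45 0.25]
```

View pics/s4.png

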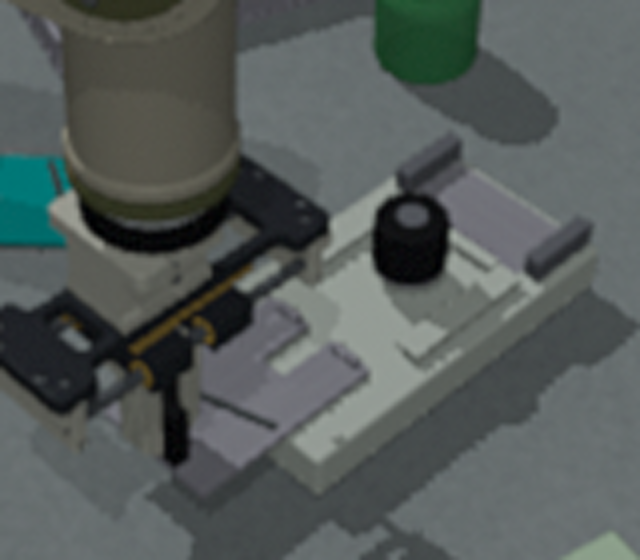

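Side picture: the plate sits clear in front of the rails (its slot end around 350,360 in the crop), and the knob is still up. I'll lift it and carry it to the tray, whose centre is ≈ (0.641, 0.192) with yaw −0.09.

>>> step_arm(deltas=[{"offset": [0, 0, 0], "roll": 0}, {"offset": [0, 0, -0.5], "roll": 0}, {"offset": [0, 0, -1], "roll": 0}, {"offset": [0, 0, -2], "roll": 0}, {"offset": [0, 0, -3], "roll": 0}, {"offset": [0, 0, -3], "roll": 0}, {"offset": [0, 0, -1], "roll": 0}, {"offset": [0, 0, 0], "roll": 0.1}, {"offset": [0, 0, 0], "roll": 0.15}, {"offset": [0, 0, 0], "roll": 0.1}, {"offset": [0, 0, 0], "roll": 0}], grip_force=60)

```text
t: 21.12
tool_pos: [0.3929, -0.2485, 0.1539]
orientation: [-2.318, -2.119, 0.0]
force: [0.7, 0.7, -2.8]
opening: 0.0117
```

>>> step_arm(deltas=[{"offset": [2, 0.6, 0], "roll": 0}, {"offset": [4, 1.3, 0], "roll": 0}, {"offset": [5, 1.6, 0], "roll": 0}, {"offset": [5, 1.6, 0], "roll": 0}, {"offset": [5, 1.6, 0], "roll": 0}, {"offset": [5, 1.6, 0], "roll": 0}, {"offset": [5, 1.6, 0], "roll": 0}, {"offset": [5, 1.6, 0], "roll": 0}, {"offset": [5, 1.6, 0], "roll": 0}, {"offset": [3.5, 1.1, 0], "roll": 0}, {"offset": [1.6, 0.6, 0], "roll": 0}, {"offset": [0, 0, 0], "roll": 0}])

```text
t: 22.62
tool_pos: [0.5819, 0.1975, 0.1539]
orientation: [-2.316, -2.122, 0.002]
force: [0.9, -0.1, -2.0]
opening: 0.0115
```

```bash
python3 f.py; python3 - <<'E'
from h import *
p=cams.read_camera("side");save(p,"s5",(200,100,440,280),3.2)
w=cams.read_camera("wrist")
c=cams.read_camera("scene")
for n,q in [("w",w),("sc",c),("si",p)]:
  for r in cams.pinpoint(q,"tray")[:1]: print(n,round(r["score"],2),np.round(onz(q,r["xy"],0),3))
E
```

```text
t 22.62 pos [0.5819 0.1975 0.1539] x [ 0.087  0.996 -0.001] y [ 0.996 -0.087 -0.001] F [ 0.9 -0.1 -2. ] M [ 0.02  0.07 -0.06] op 0.0115 q [ 0.24  0.21  1.52 -0.    1.41  0.33]
Ftool [0.09 0.06 2.12] sd [0.37 0.79 0.22]
w 0.92 [0.634 0.196 0.   ]
sc 0.59 [0.636 0.198 0.   ]
si 0.91 [0.636 0.183 0.   ]
```

View pics/s5.png

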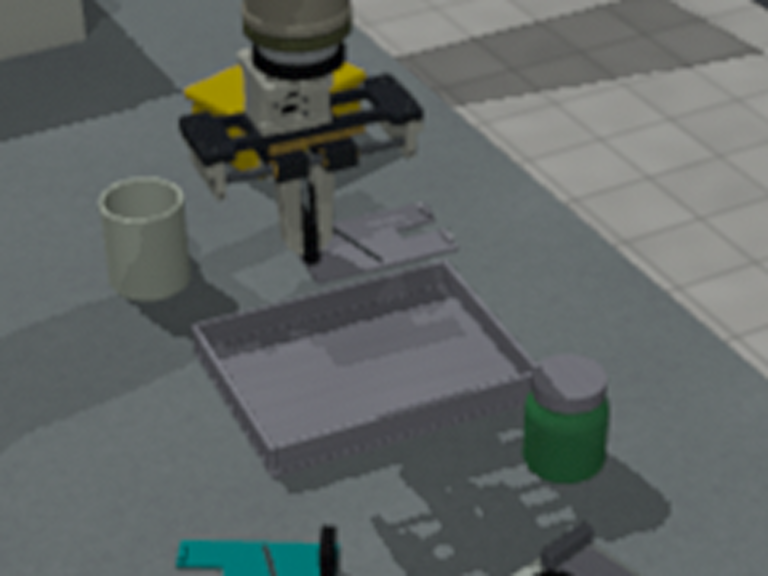

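The plate is held level above the tray. I'll lower it.

>>> step_arm(deltas=[{"offset": [0, 0, 1.5], "roll": 0}, {"offset": [0, 0, 3], "roll": 0}, {"offset": [0, 0, 3], "roll": 0}, {"offset": [0, 0, 2.5], "roll": 0}, {"offset": [0, 0, 1.5], "roll": 0}, {"offset": [0, 0, 1], "roll": 0}, {"offset": [0, 0, 0.4], "roll": 0}, {"offset": [0, 0, 0], "roll": 0}, {"offset": [0, 0, 0], "roll": 0}])

```text
t: 24.25
tool_pos: [0.5828, 0.1973, 0.0266]
orientation: [2.319, 2.119, 0.002]
force: [0.4, -0.3, -2.9]
opening: 0.0114
```

>>> step_arm(deltas=[{"offset": [0, 0, 0.15], "roll": 0}, {"offset": [0, 0, 0.1], "roll": 0}, {"offset": [0, 0, 0.1], "roll": 0}, {"offset": [0, 0, 0], "roll": 0}])

```text
t: 24.75
tool_pos: [0.5819, 0.1971, 0.0219]
orientation: [-2.319, -2.119, 0.0]
force: [0.4, 0.1, -2.9]
opening: 0.012
```

```bash
python3 f.py
```

```text
t 24.75 pos [0.5819 0.1971 0.0219] x [ 0.09   0.996 -0.   ] y [ 0.996 -0.09  -0.   ] F [ 0.4  0.1 -2.9] M [0.   0.14 0.  ] op 0.012 q [0.24 0.34 1.62 0.   1.18 0.33]
Ftool [-0.13  0.03  2.33] sd [0.79 0.43 0.16]
```

>>> step_arm(deltas=[{"offset": [0, 0, 0.15], "roll": 0}, {"offset": [0, 0, 0.1], "roll": 0}, {"offset": [0, 0, 0.05], "roll": 0}, {"offset": [0, 0, 0], "roll": 0}, {"offset": [0, 0, 0], "roll": 0}])

```text
t: 25.58
tool_pos: [0.5821, 0.1971, 0.0191]
orientation: [2.319, 2.119, 0.0]
force: [-0.4, -0.3, -1.2]
opening: 0.0117
```

```bash
python3 f.py
```

```text
t 25.57 pos [0.5821 0.1971 0.0191] x [0.09  0.996 0.   ] y [ 0.996 -0.09   0.   ] F [-0.4 -0.3 -1.2] M [-0.02  0.13 -0.  ] op 0.0117 q [0.24 0.34 1.62 0.   1.18 0.33]
Ftool [0.06 0.09 1.82] sd [0.23 0.47 0.21]
```

>>> step_arm(deltas=[{"offset": [0, 0, 0.05], "roll": 0}, {"offset": [0, 0, 0.05], "roll": 0}, {"offset": [0, 0, 0], "roll": 0}, {"offset": [0, 0, 0], "roll": 0}])

```text
t: 26.28
tool_pos: [0.5821, 0.1972, 0.0183]
orientation: [2.319, 2.119, 0.0]
force: [-2.0, -0.5, 1.1]
opening: 0.0118
```

```bash
python3 f.py
```

```text
t 26.27 pos [0.5821 0.1972 0.0183] x [0.09  0.996 0.   ] y [ 0.996 -0.09   0.   ] F [-2.  -0.5  1.1] M [-0.06  0.17 -0.02] op 0.0118 q [ 0.24  0.35  1.62 -0.    1.18  0.33]
Ftool [ 0.06 -2.13 -1.39] sd [0.47 0.22 0.31]
```

Contact: the load on the wrist has gone from −2 N to +1.4 N at the expected height. I'll release slowly and rise.

>>> step_arm(deltas=[{"offset": [0, 0, 0], "roll": 0}, {"offset": [0, 0, 0], "roll": 0}, {"offset": [0, 0, 0], "roll": 0}], fingers=2.4, grip_force=5)

```text
t: 26.85
tool_pos: [0.5821, 0.1971, 0.018]
orientation: [2.319, 2.119, 0.0]
force: [-0.4, -0.1, 0.0]
opening: 0.0239
```

>>> step_arm(deltas=[{"offset": [0, 0, -1], "roll": 0}, {"offset": [0, 0, -3], "roll": 0}, {"offset": [0, 0, -4], "roll": 0}, {"offset": [0, 0, -5], "roll": 0}, {"offset": [-5, -3, -4], "roll": 0}, {"offset": [-5, -3, 0], "roll": 0}, {"offset": [-5, -3, 0], "roll": 0}, {"offset": [0, 0, 0], "roll": 0}])

```text
t: 27.85
tool_pos: [0.4811, 0.0589, 0.1838]
orientation: [2.322, 2.115, -0.001]
force: [-0.2, -0.1, 0.7]
opening: 0.024
```

```bash
python3 - <<'E'
from h import *
st()
p=cams.read_camera("side");save(p,"s6",(200,130,440,340),2.8)
c=cams.read_camera("scene")
for n,q in [("sc",c),("si",p)]:
  for th,z in [("plate",.005),("tray",0),("jar",0),("mug",0),("lunch_box",0)]:
    for r in cams.pinpoint(q,th)[:3]: print(n,th,round(r["score"],2),np.round(onz(q,r["xy"],z),3))
E
```

```text
t 27.85 pos [0.4811 0.0589 0.1838] x [ 0.093  0.996 -0.001] y [ 0.996 -0.093  0.   ] F [-0.2 -0.1  0.7] M [ 0.05 -0.04  0.03] op 0.024 q [ 0.02 -0.17  1.85 -0.    1.46  0.11]
sc plate 0.97 [0.638 0.192 0.005]
sc plate 0.88 [ 0.732 -0.413  0.005]
sc plate 0.75 [ 0.434 -0.013  0.005]
sc tray 0.7 [0.631 0.196 0.   ]
sc jar 0.89 [ 0.733  0.004 -0.   ]
sc mug 0.79 [0.513 0.44  0.   ]
sc mug 0.56 [0.556 0.202 0.   ]
sc lunch_box 0.59 [ 0.511 -0.47   0.   ]
si plate 0.9 [0.648 0.202 0.005]
si plate 0.88 [ 0.439 -0.005  0.005]
si plate 0.79 [ 0.716 -0.439  0.005]
si tray 0.61 [0.637 0.197 0.   ]
si jar 0.67 [0.646 0.2   0.   ]
si jar 0.61 [ 0.723 -0.007  0.   ]
si mug 0.71 [ 0.532  0.443 -0.   ]
si lunch_box 0.72 [ 0.511 -0.464  0.   ]
```

View pics/s6.png

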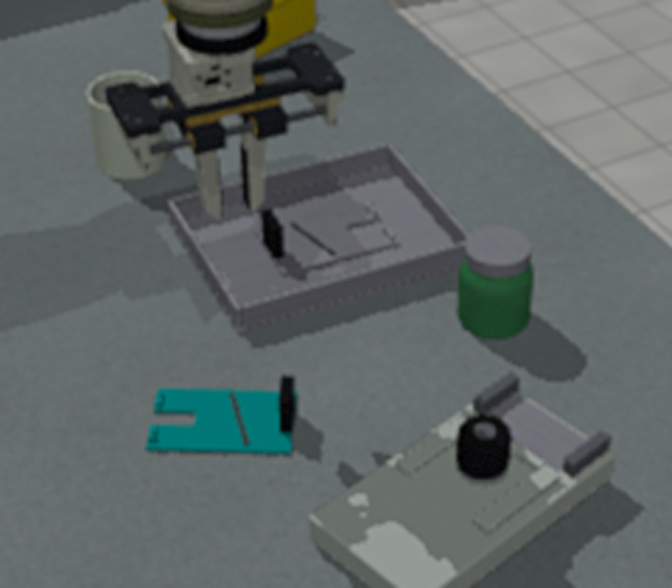

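The plate lies flat in the middle of the tray with its tab upright (270,232 in the crop). The gripper is clear, the knob is still raised, and nothing else has moved.

```bash
python3 -c "
from plant import robot
print(robot.close_job())"
```

```text
the job is handed in; nothing more can be done
None
```

The blade plate is out of the slicer and lying flat in the middle of the steel tray. I handed the job in at about 28 s of the 72 s allowed.

- **Knob:** I turned it 2.69 rad clockwise only, following its off-centre circle. Side forces at the stops stayed around 3 N or less, which is under 1 mm of stud shift. With the stated starting angle that puts it at about 2.9 to 3.5. I had no direct angle reading; the way the knob's centre swung round fits a turn of about 2.6 rad.
- **Plate:** I slid it about 104 mm straight out by its tab, with no measurable resistance along the guides. While I held it, the tab pressed down on the deck with up to about 6 N, against the 15 N limit. I lowered it until the wrist force showed contact with the tray floor, then let go.
- **Last checks:** The final picture shows the plate flat in the tray, the knob still raised and the gripper touching nothing. The two cameras put the plate's centre at (0.638, 0.192) and (0.648, 0.202) m, so they differ by about 1.4 cm. Both are well inside the tray.
- **Bystanders:** Jar, mug and lunch box are where they were, within about 1.5 cm of detection scatter. The finder also gave one false "jar" and one false "mug" inside the tray, and the pictures rule both out.

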